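# Lock the scissors away

## Task

Lock the scissors away: lay them in the open drawer, push the drawer fully shut, then take the key with the rectangular bow out of the wooden key block and push it fully home into the lock on top of the drawer unit, working it past the sticky pins before you turn it. Turn it a quarter turn clockwise (seen from above) and finish while still holding it turned against its return spring, so that the bolt stays out while I try the drawer. Leave the round-bowed key in the block and do not shove the tape roll, the screwdriver or the cardboard box about.

Things in the scene. Friction and masses are not known exactly. Their poses are not given: they have to be found in the camera images.
- scissors: Steel scissors, black finger loops, lying flat, 141 long, 62 mm over the loops, 10 mm thick, 90 g. Origin at mid-thickness in the rectangular pivot block, 30 (x) x 18 (y) x 10 mm: the place to grip (across y), near the centre of mass; x to the blade tips (70 mm ahead), loops to -x, z up.
- drawer_in (a point): Centre of the drawer's inner floor (upper face, 20 mm above the table); moves with it. Inside 170 (x) x 172 (y) mm; side walls 52 high, 6 mm thick. -x is the way it opens; front panel from x = -97 to -85 mm, 58 mm above the floor. With the drawer joint at q the unit's front edge lies at x = q - 97 mm; beyond that is under the unit's top, so lay the scissors along y in the open part.
- drawer_knob (a point): Centre of the outer end face of the drawer's steel knob, 24 mm diameter, 22 mm out from the front panel, 47 mm above the table; axes as drawer_in.
- drawer (a joint): How far the drawer is out, m: 0 shut, at most 0.135. Pushing it takes about 2 to 4 N and it stays where it is left; it stops hard at 0.
- cabinet_top (a point): Centre of the top face of the fixed wooden drawer unit, 90 mm above the table, 200 (x) x 260 (y) mm; -x is its front. It faces the robot, turned by a few degrees. The drawer takes the left of it, a solid lock post the right (its -y side).
- lock_mouth (a point): Centre of the mouth of the lock's square brass plug (27 mm), level with the unit's top, in a steel ring 45 mm across, 3 high. x along the slot, z up; turns with the plug; at rest axes as cabinet_top. Key goes straight down. Slot 13.2 (x) x 6.2 mm (y), 30 deep, flared 4 mm each side at the top. Two sprung sticky pins 10 and 19 mm down: pushing in takes about 4 to 15 N; small twists help.
- lock_plug (a joint): Turn of the plug, rad: 0 at rest, grows clockwise seen from above, quarter turn 1.57, hard stop at 1.6. A return spring (0.01 N m at rest to 0.07 N m at a quarter turn) turns it back if let go. The key has about 0.1 rad of play in the slot, so the hand must turn a little beyond a quarter.
- key: Key to use: steel, upright, blade down in a slot of key_block, shoulder resting on the block; 45 g. Origin mid-bow: flat rectangle 30 (x) x 8 (y) x 34 mm (z), grip across y. Neck 8 mm thick, 12 long; shoulder disc 26 mm diameter, 4 thick, underside 33 mm below the origin, stops on the plug when home; blade 12 (x) x 5 mm (y), tapered, to 61 mm below the origin. Either way round fits.
- key_tip (a point): Middle of the blade's tip, 61 mm below the key's origin; 28 mm below the lock's mouth when the key is home. Axes as the key.
- round_key: The key to leave: same size and blade, but its bow is a round ring of 34 mm diameter. Stands in the other slot of the block; origin in the middle of the ring, 33 mm above the block.
- key_block: Fixed dark wooden block, 120 (x) x 46 (y) x 36 mm, origin under its centre; slots at x = -32 and +32 mm, 15 x 8.5 mm, 32 mm deep. Stands on one side of the drawer unit's front, the scissors on the other; which side, and which slot holds which key, vary.
- tape_roll: Bystander: roll of paper tape, 70 mm diameter, 22 mm high, on top of the drawer unit towards its back; origin centre of underside.
- screwdriver: Bystander: screwdriver lying on the table beside the unit, origin under its middle.
- screw_box: Bystander: cardboard box 75 x 50 x 30 mm beside the unit; origin centre of underside.
There are look-alikes about, which are no part of the job. Of the things that look like the scissors, take the one that is farthest to the robot's right at the start. Leave any red look-alike of the key alone.

How it is judged:
On the way, in this order (a step that is already met when the one before it is completed fails the run):
1. the scissors lie in the drawer (x of scissors in the frame of drawer_in between -0.085 and 0.085 m and y of scissors in the frame of drawer_in between -0.086 and 0.086 m and z of scissors in the frame of drawer_in between -0.003 and 0.025 m and value of joint drawer above 0.02 m and contact force between the fingers and scissors below 0.1 N), for 0.2 s.
2. the drawer is fully shut with the scissors in it (value of joint drawer below 0.006 m and x of scissors in the frame of drawer_in between -0.085 and 0.085 m and y of scissors in the frame of drawer_in between -0.086 and 0.086 m and z of scissors in the frame of drawer_in between -0.003 and 0.025 m), for 0.2 s.
3. the key with the rectangular bow is fully home in the lock, not yet turned (z of key_tip in the frame of lock_mouth below -0.0255 m and horizontal distance between key_tip and lock_mouth below 0.004 m and angle between key's own z axis and vertical below 0.12 rad and value of joint lock_plug below 0.3 rad), for 0.1 s.
At the end, for the whole second after the job is handed in: Scissors lying in the shut drawer (within 6 mm of shut); the key with the rectangular bow seated to within 2.5 mm, upright and turned at least 75 degrees clockwise, held there by the fingers through the last second; the round-bowed key, tape roll, screwdriver and cardboard box left where they were (all of step 2 and z of key_tip in the frame of lock_mouth below -0.0255 m and horizontal distance between key_tip and lock_mouth below 0.004 m and angle between key's own z axis and vertical below 0.12 rad and value of joint lock_plug above 1.31 rad and contact force between the fingers and key above 1 N); the arm keeps its last pose, push and grip.
It fails at once if the lock is turned while the key is not fully home (value of joint lock_plug above 0.35 rad and z of key_tip in the frame of lock_mouth above -0.023 m).
It fails at once if the round-bowed key is taken out of its slot or shoved over (distance of round_key from where it was at the start of the episode above 0.02 m or angle between round_key's own z axis and vertical above 0.3 rad).
It fails at once if another thing is disturbed (moved more than 40 mm) (distance of any of tape_roll, screwdriver, screw_box from where it was at the start of the episode above 0.04 m).
It also fails if it takes over 72 s, if anything falls off the work surface, if the arm or the gripper's body presses on something with over 40 N, if the wrist force passes 120 N, or if a joint passes its speed limit or range.

## Robot

A 6-joint arm with a two-finger parallel gripper is mounted at the origin on the work surface. World frame = base frame: x ahead of the robot, y to its left, z up, the work surface at z = 0. Lengths are in m, angles in rad, forces in N, time in s.
With the tool pointing down it reaches from about 0.35 to 0.775 m from the base axis. Payload 5.5 kg.
Tool frame: the origin (TCP) lies at the very end of the fingers, on their centre line; the grasp point (between the pads) lies 19 mm behind it; z points along the fingers, y is the line along which they close (so a half turn about z gives the same grasp; the last joint's range is limited). The gripper opens to 85 mm and grips with 20 to 120 N. Pads are 22 mm wide; open, the fingers measure 114 mm over their backs; the gripper's body (76 mm by 85 mm) begins 54 mm behind the grasp point. The pads swing forward as they close: fully open they stand 13 mm farther back than shut.
Start: joints at [-1.309, 0.313, 0.046, 1.304, 0, 1.431], TCP at [0.225, -0.529, 0.231] pointing down, gripper open.
Joint ranges: [-2.76, 2.76], [-0.86, 1.69], [-1.03, 1.26], [-2.2, 2.34], [-1.47, 1.5], [-3.14, 3.14]. Speed limits (rad/s): [2.57, 2.57, 3.14, 3.14, 3.14, 3.14].

## Interface

Orientations are given as a unit quaternion [w, x, y, z].
In Python, from workcell import env, cams, ticket, spotter gives the robot as it stands.
- The arm moves only by the tool jog_arm, never from a script. Its argument "increments" is a list that holds one entry, the list of rows, each a list of 7 numbers: the shift along the tool's x, y, z in units of 0.25 m (1.0 is 0.25 m), then the turn, a rotation vector about the tool's x, y, z in units of 180 degrees (1.0 is 180 degrees), then the closure in counts, from 0 (fully open) to 255 (shut). A call has 1 to 20 rows; each row shifts and turns the commanded pose from where the row before left it, along the tool's axes as they then stand; what a row does not reach is not made up. A row lasts 1/10 s, in which the tool goes at most 50 mm and 8.59 degrees, less where a joint would pass 70% of its speed; a pose out of reach is approached as far as the arm can. A call with a number of a shift or a turn outside -1 to 1 is refused whole. A call with a gripper value outside its range is refused whole. The fingers move at their own pace and stop on an object; "force" is the grip in N (left out, the last holds). Time passes only in rows, so rows that do not move let the fingers close. It gives the time, the measured TCP pose, the force, the opening and the grip force at its end, in the units of the state.
- env.get_state(): the state, without advancing time (a new reading comes with each control period).
- cams.read_camera(name): name is "scene" or "top" or "wrist"; returns a dict with "pixels" (384x512x3 uint8, red, green, blue), "fx", "fy", "cx", "cy" (pixels), "k1" (the pictures are not rectified: a ray, as slopes to the right and down, at radius r is drawn at 1 + k1 r^2 times it, then the intrinsics apply), "xyz" and "attitude" of the camera in the world; the wrist camera has in their place "mount" (4x4, takes a point from camera to tool coordinates, whose origin is the TCP and whose axes are the flange's). Camera axes: x right, y down, z forward; pixel columns grow to the right and rows downward; lengths in m; the calibration is good to about 2 mm. A picture is of the moment at which its call begins: read the wrist's pose just before it. There is no depth.
- ticket.hand_in(): hands the job in; it is judged then, once.
Trained networks look in the newest picture that a camera, given by its name, has taken for a name from the list of things; names that differ only in an ending like _2 or _b are one class to them, and where a whole thing is asked for, a point or a joint stands for the part that bears it (a point fixed in the world has none). Each returns a list of dicts, best first, with "conf" (0 to 1); they miss things now and then, are a little off and sometimes report something else, mostly with a low value. They report only what shows in the picture. A call takes as long as a camera call. They do not tell look-alikes from the thing itself.
- spotter.find_in(target, camera): "uv" ([column, row] in pixels, amid what is visible of it).
- spotter.cut_out(target, camera): "region" (384x512 bool, what is visible of it) and "uv" ([column, row] in pixels, amid what is visible of it).
- spotter.landmark_of(target, camera): "uv" ([column, row] in pixels: a listed point, or the origin of a listed thing).
The state is a dict: "clock": time; "joint_pos": joint angles; "qvel": joint speeds; "tau": joint torques, N m; "tcp_pos": TCP position; "orientation": TCP orientation; "wrist_force": force on the tool from outside, world axes, zero at the start; "ft_torque": the same for the moment, N m; "finger_gap": finger opening in m; "grip_force": force on a finger pad.
Only numpy, scipy, OpenCV 4.12 (cv2) and the standard library are available. Lean on these libraries where they do the work, as an engineer would, in place of code of your own. Each camera call takes 0.05 s, during which the arm holds its last target. There are 200 camera calls.

## Working session

There is one attempt and no reset: what is moved stays moved. The work goes in short steps, Python scripts to look and compute and a tool call to move; the robot and the scene stay as the last step left them, time stands still between calls to the robot, and variables do not carry over. Pictures are saved under pics/ and viewed, at most 11 in all, crops included, and the job is handed in when it is done.

Besides the shell and the picture viewer there is one more tool, called as name(argument=value, ...), one argument or row to a line, values as JSON. jog_arm: Moves the arm, as the interface text tells. Shifts and turns lie within -1 to 1; 1 stands for 0.25 m of shift or 180 degrees of turn. Its arguments: {"type":"object","properties":{"increments":{"type":"array"},"force":{"type":"number"}},"required":["increments"]}

```bash
mkdir -p pics; cat > h.py <<'E'
import numpy as np,cv2
from scipy.spatial.transform import Rotation as R
from workcell import env,cams,ticket,spotter
def rot(q): return R.from_quat([q[1],q[2],q[3],q[0]]).as_matrix()
def cam(name):
    s=env.get_state(); c=cams.read_camera(name)
    if 'mount' in c:
        M=np.array(c['mount']); Rt=rot(s['orientation']); c['R']=Rt@M[:3,:3]; c['t']=np.array(s['tcp_pos'])+Rt@M[:3,3]
    else:
        a=np.array(c['attitude']); c['R']=rot(a) if a.size==4 else a.reshape(3,3); c['t']=np.array(c['xyz'])
    return c
def ray(c,uv):
    d=np.array([(uv[0]-c['cx'])/c['fx'],(uv[1]-c['cy'])/c['fy']]); p=d.copy()
    for _ in range(20): p=d/(1+c['k1']*(p@p))
    return c['R']@np.array([p[0],p[1],1])
def at(c,uv,z):
    r=ray(c,uv); return c['t']+r*(z-c['t'][2])/r[2]
def proj(c,P):
    p=c['R'].T@(np.array(P)-c['t']); p=p[:2]/p[2]; p=p*(1+c['k1']*(p@p)); return np.array([p[0]*c['fx']+c['cx'],p[1]*c['fy']+c['cy']])
def tri(c1,u1,c2,u2):
    A=[];b=[]
    for c,u in((c1,u1),(c2,u2)):
        r=ray(c,u);r/=np.linalg.norm(r);Q=np.eye(3)-np.outer(r,r);A.append(Q);b.append(Q@c['t'])
    return np.linalg.lstsq(np.vstack(A),np.hstack(b),rcond=None)[0]
def save(c,n): cv2.imwrite('pics/'+n+'.png',c['pixels'][:,:,::-1])
E
python3 - <<'E'
from h import *
Z={'scissors':.005,'drawer_in':.02,'drawer_knob':.047,'cabinet_top':.09,'lock_mouth':.09,'key':.069,'round_key':.069,'key_block':0,'tape_roll':.09,'screwdriver':0,'screw_box':0}
ims=[]
for n in('top','scene'):
    c=cam(n);save(c,n+'0');ims.append(c['pixels'])
    print(n,c['t'].round(3),c['R'].round(2).tolist(),c['fx'],c['k1'])
    for k in Z:
        for d in spotter.landmark_of(k,n)[:4]: print(k,round(d['conf'],2),np.round(d['uv'],0),at(c,d['uv'],Z[k]).round(3))
cv2.imwrite('pics/both.png',cv2.resize(np.vstack(ims),None,fx=1,fy=.78)[:,:,::-1])
print(env.get_state())
E
```

```text
top [0.462 0.023 1.095] [[-0.02, -1.0, 0.06], [-1.0, 0.02, -0.0], [0.0, -0.06, -1.0]] 406.01758961054765 -0.08505836386241265
scissors 0.96 [388. 196.] [ 0.513 -0.345  0.005]
scissors 0.58 [329. 215.] [ 0.466 -0.182  0.005]
drawer_in 0.77 [253. 166.] [0.602 0.019 0.02 ]
drawer_in 0.68 [256. 211.] [0.483 0.015 0.02 ]
drawer_knob 0.88 [254. 212.] [0.479 0.019 0.047]
cabinet_top 0.89 [261. 114.] [ 0.724 -0.005  0.09 ]
cabinet_top 0.22 [386. 198.] [ 0.504 -0.311  0.09 ]
lock_mouth 0.54 [303. 133.] [ 0.673 -0.107  0.09 ]
lock_mouth 0.44 [135. 212.] [0.484 0.317 0.09 ]
key 0.51 [127. 233.] [0.433 0.345 0.069]
key 0.49 [145. 282.] [0.308 0.299 0.069]
round_key 0.6 [136. 213.] [0.482 0.32  0.069]
key_block 0.9 [139. 221.] [0.462 0.331 0.   ]
tape_roll 0.81 [236.  91.] [0.785 0.058 0.09 ]
tape_roll 0.25 [263. 114.] [ 0.724 -0.008  0.09 ]
screwdriver 0.6 [375. 120.] [ 0.724 -0.322  0.   ]
screw_box 0.71 [150. 123.] [0.731 0.299 0.   ]
screw_box 0.57 [236.  94.] [0.806 0.061 0.   ]
scene [0.878 0.678 0.961] [[-0.9, 0.32, -0.29], [0.43, 0.68, -0.59], [0.0, -0.66, -0.75]] 469.63740260891467 0.065
[... 678 characters left out ...]
 ]
{'clock': 1.2, 'joint_pos': array([-1.30859013e+00,  3.13205594e-01,  4.60748998e-02,  1.30360264e+00,
        3.34909561e-07,  1.43119493e+00]), 'qvel': array([ 0.00078837, -0.00054962,  0.00123577, -0.00033608,  0.00128045,
        0.00070679]), 'tau': array([ 9.26598877e-04, -4.80480874e+01,  2.98810101e+01,  7.30604606e-04,
       -1.14765676e-04, -3.54638175e-06]), 'tcp_pos': array([ 0.22487014, -0.52923512,  0.23130971]), 'orientation': array([3.14281699e-05, 9.79886620e-01, 1.99555031e-01, 2.09680913e-06]), 'wrist_force': array([ 0.48159506, -0.2691333 ,  0.67613625]), 'ft_torque': array([ 0.00064347, -0.00813793, -0.03927106]), 'grip_force': 0.0, 'finger_gap': 0.08557812486724553}
```

View pics/top0.png

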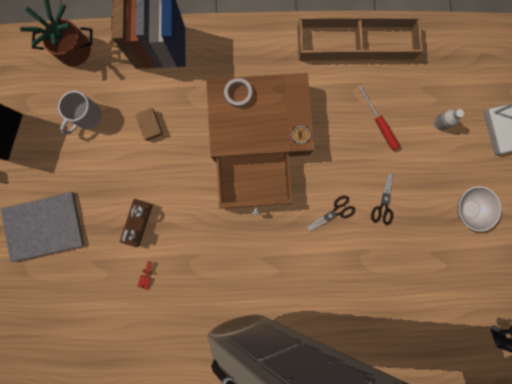

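View pics/scene0.png

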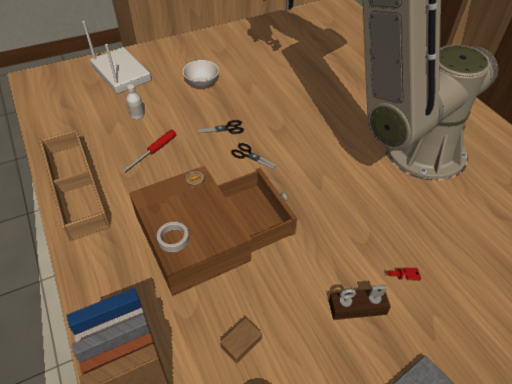

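Top view: two scissors, at (385,197) and (335,212). The key block is at (137,222), with bows at about (136,211) and (128,235). A red look-alike key lies at (146,276), and something dark sits at (503,338), probably the gripper. I'm choosing the scissors at (385,197), y≈-0.345, as the farthest right. Next I'll check that dark thing and take a close crop.

```bash
python3 - <<'E'
from h import *
c=cam('top');s=cam('scene')
print('tcp in top',proj(c,env.get_state()['tcp_pos']),'in scene',proj(s,env.get_state()['tcp_pos']))
for d in spotter.cut_out('scissors','top'):
    m=d['region'].astype(np.uint8);ys,xs=np.nonzero(m)
    P=np.array([at(c,(x,y),.005)[:2] for x,y in zip(xs,ys)]);mu=P.mean(0);w,v=np.linalg.eigh(np.cov((P-mu).T));ax=v[:,1]
    t=(P-mu)@ax; print('sc',d['conf'],d['uv'],mu,'ax deg',np.degrees(np.arctan2(ax[1],ax[0])),t.min(),t.max(),'skew',(t**3).mean()/t.std()**3)
def crop(c,u,v,w,h,f): return cv2.resize(c['pixels'][v:v+h,u:u+w],(w*f,h*f),interpolation=cv2.INTER_CUBIC)
a=crop(c,300,160,120,80,3); b=crop(c,100,190,80,80,3); e=crop(s,315,250,120,80,3); f=crop(c,450,300,62,80,3)
g=np.zeros((480,600,3),np.uint8)
g[:240,:360]=a;g[:240,360:600]=b;g[240:,:360]=e;g[240:,360:546]=f
cv2.imwrite('pics/crop1.png',g[:,:,::-1])
E
```

```text
tcp in top [507.57692915 319.41518397] in scene [276.71542693   8.50907674]
sc 0.63 [335.4, 215.6] [ 0.46961275 -0.19263462] ax deg 118.90124223217852 -0.058661389878014565 0.08149763603609214 skew 0.3994346659676677
sc 0.58 [386.8, 204.5] [ 0.49186192 -0.3335528 ] ax deg 165.4432570543974 -0.08167079340492747 0.051941877241616426 skew -0.5306594889062166
```

View pics/crop1.png

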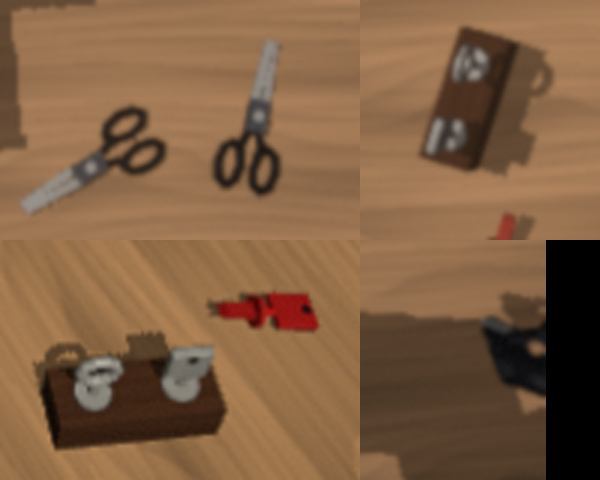

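The dark thing is the gripper (the TCP projects to (507,319)), so the right-hand scissors at (386,198) are the ones, tips away from the robot. The rectangular bow is at the block's near end, top (128,235); the round key is at the far end (136,211). Now I'll move above the scissors.

```bash
cat >> h.py <<'E'
def plan(x,y,z,yaw):
    """yaw (deg) of tool x, tool down. prints turn (tool rotvec, units) then shift (units, tool axes after the turn)"""
    s=env.get_state(); Rt=rot(s['orientation']); a=np.radians(yaw)
    T=np.array([[np.cos(a),np.sin(a),0],[np.sin(a),-np.cos(a),0],[0,0,-1.]])
    rv=R.from_matrix(Rt.T@T).as_rotvec()/np.pi; sh=T.T@(np.array([x,y,z])-s['tcp_pos'])/.25
    print('turn',rv.round(4),'rows',np.ceil(np.abs(rv[2])*180/8.59),'shift',sh.round(4),'rows',np.linalg.norm(sh)*250/50)
    print('clock',s['clock'],'tcp',s['tcp_pos'].round(4),'yaw',np.degrees(np.arctan2(Rt[1,0],Rt[0,0])).round(2),'tilt',Rt[2,2].round(4),'j',s['joint_pos'].round(2),'F',s['wrist_force'].round(1),'gap',s['finger_gap'].round(4),'grip',s['grip_force'])
E
python3 - <<'E'
from h import *
plan(.47,-.335,.2,-14.6)
print(np.array(cams.read_camera('wrist')['mount']).round(3))
E
```

```text
turn [ 0.    -0.     0.209] rows 5.0 shift [ 0.7529 -0.999   0.1252] rows 6.286021890341207Traceback (most recent call last):
  File "<stdin>", line 2, in <module>
  File "h.py", line 32, in plan
    print('clock',s['clock'],'tcp',s['tcp_pos'].round(4),'yaw',np.degrees(np.arctan2(Rt[1,0],Rt[0,0])).round(2),'tilt',Rt[2,2].round(4),'j',s['joint_pos'].round(2),'F',s['wrist_force'].round(1),'gap',s['finger_gap'].round(4),'grip',s['grip_force'])
                                                                                                                                                                                                        ^^^^^^^^^^^^^^^^^^^^^
AttributeError: 'float' object has no attribute 'round'
```

jog_arm(
  increments=[
    [[0,0,0.025,0,0,0.0418,0],[0,0,0.025,0,0,0.0418,0],[0,0,0.025,0,0,0.0418,0],[0,0,0.025,0,0,0.0418,0],[0,0,0.025,0,0,0.0418,0],[0.094,-0.125,0,0,0,0,0],[0.094,-0.125,0,0,0,0,0],[0.094,-0.125,0,0,0,0,0],[0.094,-0.125,0,0,0,0,0],[0.094,-0.125,0,0,0,0,0],[0.094,-0.125,0,0,0,0,0],[0.094,-0.125,0,0,0,0,0],[0.094,-0.125,0,0,0,0,0]],
  ],
  force=40,
)

```text
clock: 2.65
tcp_pos: [0.471, -0.3336, 0.2002]
orientation: [0.0, 0.992, -0.127, 0.0]
wrist_force: [1.0, -0.8, -0.1]
finger_gap: 0.0855
grip_force: 0.0
```

```bash
sed -i "s/s\['finger_gap'\].round(4)/round(s['finger_gap'],4)/" h.py; cat > sc.py <<'E'
from h import *
c=cam('wrist');save(c,'w1')
print(np.array(c['mount']).round(3))
ct=cam('top');st=cam('scene')
for n,cc in(('wrist',c),('top',ct),('scene',st)):
    for d in spotter.landmark_of('scissors',n)[:3]: print(n,d['conf'],d['uv'],at(cc,d['uv'],.005).round(4))
for d in spotter.cut_out('scissors','wrist')[:2]:
    ys,xs=np.nonzero(d['region']);P=np.array([at(c,(x,y),.005)[:2] for x,y in zip(xs[::5],ys[::5])]);mu=P.mean(0);w,v=np.linalg.eigh(np.cov((P-mu).T));ax=v[:,1];ax*=np.sign(ax[0]);t=(P-mu)@ax
    print(d['conf'],len(xs),mu.round(4),'deg',np.degrees(np.arctan2(ax[1],ax[0])),t.min(),t.max(),'mid from tip',(mu+ax*(t.max()-.07)).round(4))
for n in('drawer_knob','drawer_in','cabinet_top','lock_mouth'):
    L=[]
    for k,cc in(('top',ct),('scene',st)): L.append(spotter.landmark_of(n,k)[:2])
    if all(L):
        for a in L[0]:
            for b in L[1]: print(n,round(a['conf'],2),round(b['conf'],2),tri(ct,a['uv'],st,b['uv']).round(4))
plan(.508,-.342,.1,-14.6)
E
python3 sc.py
```

```text
[[ 0.    -0.956 -0.292  0.075]
 [ 1.     0.    -0.001 -0.   ]
 [ 0.001 -0.292  0.956 -0.142]
 [ 0.     0.     0.     1.   ]]
wrist 0.8 [133.5, 211.4] [ 0.4607 -0.1771  0.005 ]
wrist 0.71 [250.5, 145.2] [ 0.5017 -0.3354  0.005 ]
top 0.65 [387.5, 195.0] [ 0.5159 -0.3442  0.005 ]
top 0.61 [328.6, 215.6] [ 0.4645 -0.1808  0.005 ]
scene 0.91 [255.9, 157.7] [ 0.4609 -0.179   0.005 ]
scene 0.53 [219.1, 126.9] [ 0.5056 -0.3458  0.005 ]
0.76 2019 [ 0.471  -0.1976] deg -59.22296078041398 -0.08652297039666335 0.0539504894548315 mid from tip [ 0.4628 -0.1838]
0.74 2435 [ 0.4956 -0.3354] deg -14.283734152858637 -0.06017056548212404 0.07864019698095245 mid from tip [ 0.504  -0.3375]
drawer_knob 0.6 0.8 [0.4757 0.0148 0.0541]
drawer_knob 0.43 0.8 [0.6222 0.2217 0.3524]
drawer_in 0.86 0.69 [0.5955 0.0167 0.0263]
drawer_in 0.4 0.69 [0.6632 0.2173 0.2968]
cabinet_top 0.62 0.57 [ 7.25e-01 -4.00e-04  9.46e-02]
lock_mouth 0.43 0.68 [ 0.676  -0.104   0.0865]
turn [ 0.     -0.     -0.0002] rows 1.0 shift [ 0.1559 -0.012   0.4006] rows 2.150142506574108
clock 3.4 tcp [ 0.4695 -0.3351  0.2001] yaw -14.64 tilt -1.0 j [-0.76  0.33 -0.01  1.23 -0.    2.64] F [ 0.6  0.2 -0.4] gap 0.0853 grip 0.0
```

View pics/w1.png

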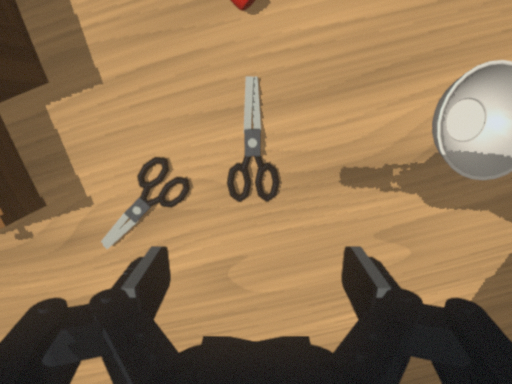

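The wrist view shows the chosen scissors with the pivot at (253,142), tips up along tool +x and well aligned. I'll descend and grip.

jog_arm(
  increments=[
    [[0.067,-0.0135,0.12,0,0,0,60],[0.067,-0.0135,0.12,0,0,0,60],[0,0,0.16,0,0,0,60],[0,0,0.16,0,0,0,60],[0,0,0.14,0,0,0,60],[0,0,0.084,0,0,0,60],[0,0,0,0,0,0,60],[0,0,0,0,0,0,255],[0,0,0,0,0,0,255],[0,0,0,0,0,0,255],[0,0,0,0,0,0,255],[0,0,0,0,0,0,255],[0,0,0,0,0,0,255]],
  ],
  force=40,
)

```text
clock: 4.7
tcp_pos: [0.5051, -0.3377, 0.0061]
orientation: [0.001, 0.992, -0.127, 0.002]
wrist_force: [-1.1, -0.2, 6.2]
finger_gap: 0.0163
grip_force: 39.4
```

jog_arm(
  increments=[
    [[0,0,-0.12,0,0,0,255],[0,0,-0.2,0,0,0,255],[0,0,-0.2,0,0,0,255],[0,0,-0.03,0,0,0,255]],
  ],
)

```text
clock: 5.1
tcp_pos: [0.507, -0.3392, 0.1492]
orientation: [0.003, 0.992, -0.127, 0.005]
wrist_force: [0.5, -1.3, -1.2]
finger_gap: 0.016
grip_force: 39.5
```

```bash
cat > cab.py <<'E'
from h import *
c=cam('top')
q=[(211,157),(313,152),(207,81),(308,73)]
P=[at(c,u,.09)[:2] for u in q];print(np.round(P,4))
for a,b in((1,0),(3,2)):
    d=P[b]-P[a];print('yaw from y-edge',np.degrees(np.arctan2(-d[0],d[1])),np.linalg.norm(d))
for a,b in((0,2),(1,3)):
    d=P[b]-P[a];print('yaw from x-edge',np.degrees(np.arctan2(d[1],d[0])),np.linalg.norm(d))
# image-line fit of the front edge of drawer and unit
g=cv2.cvtColor(c['pixels'],cv2.COLOR_RGB2GRAY)
cv2.imwrite('pics/cab.png',cv2.resize(c['pixels'][60:225,190:330,::-1],None,fx=4,fy=3.6,interpolation=cv2.INTER_CUBIC))
plan(.57,.017,.13,90)
E
python3 cab.py
```

```text
[[ 0.6178  0.1239]
 [ 0.6243 -0.1316]
 [ 0.8135  0.1312]
 [ 0.8286 -0.1268]]
yaw from y-edge 1.4428717551149115 0.2555676234387879
yaw from y-edge 3.3321894586561234 0.25841471252568454
yaw from x-edge 2.130038326688237 0.19584901383112496
yaw from x-edge 1.3425577602592864 0.20435487484646628
turn [ 0.0037 -0.0007 -0.5811] rows 13.0 shift [1.4231 0.2541 0.0703] rows 7.236787817472817
clock 5.15 tcp [ 0.5065 -0.3388  0.1476] yaw -14.59 tilt -0.9999 j [-0.72  0.41 -0.03  1.13 -0.    2.68] F [ 0.4 -0.1 -0.6] gap 0.0159 grip 39.51577899217227
```

View pics/cab.png

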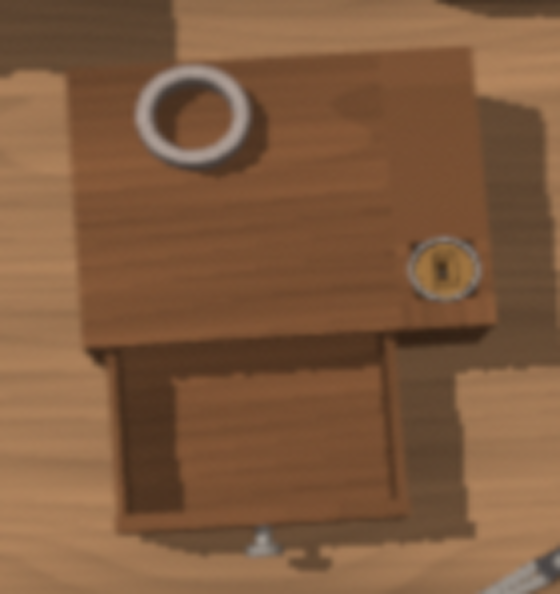

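The crop shows the unit turned about +3° (left side tilted), the drawer open about 125 mm, and the lock at crop (444,268) with its slot roughly along x. I'll carry the scissors over the drawer.

jog_arm(
  increments=[
    [[0,0,0,0,0,-0.046,255],[0,0,0,0,0,-0.046,255],[0,0,0,0,0,-0.046,255],[0,0,0,0,0,-0.046,255],[0,0,0,0,0,-0.046,255],[0,0,0,0,0,-0.046,255],[0,0,0,0,0,-0.046,255],[0,0,0,0,0,-0.046,255],[0,0,0,0,0,-0.046,255],[0,0,0,0,0,-0.046,255],[0,0,0,0,0,-0.046,255],[0,0,0,0,0,-0.046,255],[0,0,0,0,0,-0.046,255],[0.175,0.0396,0,0,0,0,255],[0.175,0.0396,0,0,0,0,255],[0.175,0.0396,0,0,0,0,255],[0.175,0.0396,0,0,0,0,255],[0.175,0.0396,0,0,0,0,255],[0.175,0.0396,0,0,0,0,255],[0.175,0.0396,0,0,0,0,255]],
  ],
)

```text
clock: 7.15
tcp_pos: [0.5559, -0.0252, 0.1401]
orientation: [-0.001, 0.688, 0.726, -0.001]
wrist_force: [1.1, 1.2, -1.5]
finger_gap: 0.0162
grip_force: 39.5
```

jog_arm(
  increments=[
    [[0.175,0.0396,0,0,0,0,255],[0,0,0,0,0,0,255],[0,0,0,0,0,0,255]],
  ],
)

```text
clock: 7.45
tcp_pos: [0.5635, 0.0183, 0.1402]
orientation: [-0.001, 0.687, 0.727, -0.001]
wrist_force: [0.0, -0.3, -0.3]
finger_gap: 0.016
grip_force: 39.5
```

```bash
python3 - <<'E'
from h import *
plan(.5675,.0155,.027,93)
ct=cam('top');st=cam('scene')
for n in('drawer_knob','drawer_in','scissors','lock_mouth','cabinet_top'):
    L=[spotter.landmark_of(n,k)[:2] for k in('top','scene')]
    for a in L[0]:
        for b in L[1]: print(n,round(a['conf'],2),round(b['conf'],2),tri(ct,a['uv'],st,b['uv']).round(4))
E
```

```text
turn [-0.0007  0.0001  0.0011] rows 1.0 shift [-0.0119  0.0153  0.4528] rows 2.2660520158279365
clock 7.45 tcp [0.5635 0.0183 0.1402] yaw 93.2 tilt -1.0 j [-0.11  0.34 -0.15  1.09 -0.    1.41] F [ 0.  -0.3 -0.3] gap 0.016 grip 39.4983939701342
scissors 0.79 0.68 [ 0.4525 -0.2178 -0.1599]
scissors 0.79 0.59 [ 0.4132 -0.1847 -0.1682]
cabinet_top 0.92 0.84 [ 0.7298 -0.009   0.0866]
cabinet_top 0.92 0.33 [0.6726 0.0321 0.1147]
```

jog_arm(
  increments=[
    [[-0.012,0.015,0.12,0,0,0,255],[0,0,0.15,0,0,0,255],[0,0,0.12,0,0,0,255],[0,0,0.062,0,0,0,255],[0,0,0,0,0,0,255],[0,0,0,0,0,0,255],[0,0,0,0,0,0,140],[0,0,0,0,0,0,140],[0,0,0,0,0,0,140],[0,0,0,0,0,0,140]],
  ],
)

```text
clock: 9.05
tcp_pos: [0.5676, 0.0143, 0.0289]
orientation: [-0.0, 0.688, 0.726, -0.0]
wrist_force: [-5.6, 0.2, 2.4]
finger_gap: 0.0388
grip_force: 0.0
```

jog_arm(
  increments=[
    [[0,0,-0.1,0,0,0,140],[0,0,-0.2,0,0,0,140],[0,0,-0.2,0,0,0,140],[0,0,0,0,0,0,140]],
  ],
)

```text
clock: 9.45
tcp_pos: [0.574, 0.0138, 0.1619]
orientation: [0.006, 0.688, 0.726, 0.005]
wrist_force: [0.7, -0.5, -0.1]
finger_gap: 0.0381
grip_force: 0.0
```

```bash
python3 - <<'E'
from h import *
plan(.45,.02,.15,93)
c=cam('wrist');ct=cam('top');st=cam('scene')
g=np.zeros((540,700,3),np.uint8)
g[:384,:512]=c['pixels'];g[384:,:]=0
g[:140,512:652]=ct['pixels'][90:230,190:330]
g[140:300,512:672]=st['pixels'][130:290,160:320]
save({'pixels':g},'d1')
for n in('drawer_knob','drawer_in','scissors','lock_mouth','cabinet_top'):
    for k,cc,z in(('wrist',c,0),('top',ct,0),('scene',st,0)):
        for d in spotter.landmark_of(n,k)[:1]: print(n,k,round(d['conf'],2),np.round(d['uv']),at(cc,d['uv'],dict(drawer_knob=.047,drawer_in=.02,scissors=.025,lock_mouth=.09,cabinet_top=.09)[n]).round(4))
E
```

```text
turn [0.0048 0.0008 0.0003] rows 1.0 shift [ 0.0507 -0.494   0.0477] rows 2.494381448378257
clock 9.45 tcp [0.574  0.0138 0.1619] yaw 93.05 tilt -0.9999 j [-0.12  0.33 -0.11  1.12  0.    1.4 ] F [ 0.7 -0.5 -0.1] gap 0.0381 grip 0.0
drawer_knob wrist 0.77 [140. 182.] [0.4728 0.0173 0.047 ]
drawer_knob scene 0.74 [285. 198.] [0.4733 0.02   0.047 ]
drawer_in wrist 0.86 [273. 176.] [0.5929 0.0222 0.02  ]
drawer_in top 0.64 [137. 215.] [0.4796 0.3324 0.02  ]
drawer_in scene 0.6 [245. 217.] [0.5832 0.0139 0.02  ]
scissors wrist 0.71 [155. 332.] [ 0.4695 -0.168   0.025 ]
scissors top 0.58 [331. 214.] [ 0.4685 -0.1844  0.025 ]
scissors scene 0.97 [248. 213.] [0.5729 0.0068 0.025 ]
lock_mouth wrist 0.6 [352. 331.] [ 0.6677 -0.1003  0.09  ]
lock_mouth top 0.48 [301. 136.] [ 0.665  -0.1023  0.09  ]
lock_mouth scene 0.45 [191. 178.] [ 0.6764 -0.1076  0.09  ]
cabinet_top wrist 0.92 [439. 229.] [0.7242 0.0019 0.09  ]
cabinet_top scene 0.7 [189. 214.] [ 0.7198 -0.0019  0.09  ]
```

View pics/d1.png

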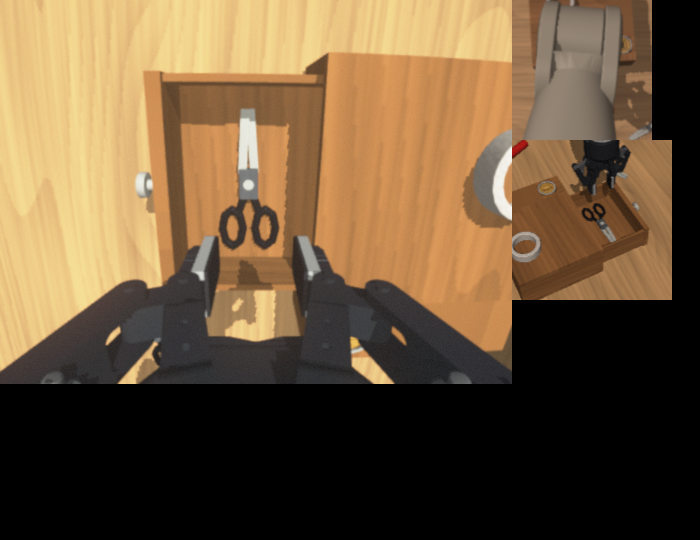

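The scissors lie flat in the open part of the drawer (pivot at (248,185)). Next I'll shut the drawer at the knob, wrist pixel (143,185).

jog_arm(
  increments=[
    [[0,-0.18,0,0.0048,0.0008,0,255],[0.02,-0.18,0,0,0,0,255],[0.02,-0.175,0,0,0,0,255],[0,0,0.18,0,0,0,255],[0,0,0.18,0,0,0,255],[0,0,0.144,0,0,0,255],[0,0,0,0,0,0,255],[0,0.05,0,0,0,0,255],[0,0.05,0,0,0,0,255],[0,0.05,0,0,0,0,255],[0,0.05,0,0,0,0,255],[0,0.05,0,0,0,0,255],[0,0,0,0,0,0,255]],
  ],
)

```text
clock: 11.65
tcp_pos: [0.4992, 0.0204, 0.0295]
orientation: [-0.004, 0.688, 0.726, -0.003]
wrist_force: [0.7, -0.6, 1.2]
finger_gap: -0.0001
grip_force: 0.0
```

jog_arm(
  increments=[
    [[0,0.055,-0.01,0,0,0,255],[0,0.055,-0.01,0,0,0,255],[0,0.055,-0.01,0,0,0,255],[0,0.055,0,0,0,0,255],[0,0.055,0,0,0,0,255],[0,0.03,0,0,0,0,255],[0,0,0,0,0,0,255]],
  ],
)

```text
clock: 12.35
tcp_pos: [0.5726, 0.0248, 0.0349]
orientation: [-0.005, 0.688, 0.726, -0.004]
wrist_force: [-0.9, -0.8, 0.3]
finger_gap: -0.0
grip_force: 0.0
```

```bash
python3 - <<'E'
from h import *
plan(.589,.02,.035,93)
for k in('wrist','scene'):
    c=cam(k)
    for n,z in(('drawer_knob',.047),('drawer_in',.02)):
        for d in spotter.landmark_of(n,k)[:1]: print(n,k,round(d['conf'],2),np.round(d['uv']),at(c,d['uv'],z).round(4))
E
```

```text
turn [-0.0041 -0.0007  0.0003] rows 1.0 shift [-0.0224  0.0645 -0.0005] rows 0.34130080495614395
clock 12.35 tcp [0.5726 0.0248 0.0349] yaw 93.05 tilt -0.9999 j [-0.1   0.45 -0.26  0.88  0.    1.42] F [-0.9 -0.8  0.3] gap -0.0 grip 0.0
drawer_knob wrist 0.92 [288. 271.] [0.5892 0.0215 0.047 ]
drawer_knob scene 0.79 [244. 214.] [0.5898 0.0242 0.047 ]
```

jog_arm(
  increments=[
    [[0,0.016,0,0,0,0,255],[0,0.016,0,0,0,0,255],[0,0.01,0,0,0,0,255],[0,0.01,0,0,0,0,255],[0,0,0,0,0,0,255]],
  ],
)

```text
clock: 13.15
tcp_pos: [0.5825, 0.0254, 0.034]
orientation: [-0.007, 0.688, 0.726, -0.006]
wrist_force: [-7.2, -0.9, 4.3]
finger_gap: -0.0002
grip_force: 0.3
```

jog_arm(
  increments=[
    [[0,0.008,0,0,0,0,255],[0,0.008,0,0,0,0,255],[0,0,0,0,0,0,255]],
  ],
)

```text
clock: 13.45
tcp_pos: [0.5824, 0.0254, 0.034]
orientation: [-0.009, 0.688, 0.725, -0.009]
wrist_force: [-18.2, -2.4, 13.1]
finger_gap: -0.0003
grip_force: 0.8
```

jog_arm(
  increments=[
    [[0,-0.12,0,0,0,0,255],[0,-0.18,-0.05,0,0,0,0],[0,-0.1,-0.17,0,0,0,0],[0,0,-0.2,0,0,0,0],[0,0,-0.2,0,0,0,0],[0,0,-0.15,0,0,0,0]],
  ],
)

```text
clock: 14.05
tcp_pos: [0.492, 0.0199, 0.2317]
orientation: [-0.004, 0.688, 0.726, -0.003]
wrist_force: [0.3, -0.6, -0.5]
finger_gap: 0.0726
grip_force: 0.0
```

```bash
python3 - <<'E'
from h import *
plan(.36,.30,.22,93)
cs={k:cam(k) for k in('wrist','scene','top')}
for k,c in cs.items():
    for n,z in(('drawer_knob',.047),('lock_mouth',.09),('cabinet_top',.09),('key',.069),('round_key',.069),('key_block',0)):
        for d in spotter.landmark_of(n,k)[:3]: print(n,k,round(d['conf'],2),np.round(d['uv']),at(c,d['uv'],z).round(4))
g=np.zeros((384,672,3),np.uint8);g[:,:512]=cs['wrist']['pixels'];g[:160,512:]=cs['scene']['pixels'][130:290,160:320];g[160:320,512:]=cs['top']['pixels'][60:220,190:350];save({'pixels':g},'d2')
E
```

```text
turn [-0.0034 -0.0006  0.0002] rows 1.0 shift [ 1.1465 -0.4687  0.0469] rows 6.197314859508931
clock 14.05 tcp [0.492  0.0199 0.2317] yaw 93.04 tilt -0.9999 j [-0.12  0.16 -0.15  1.27 -0.    1.4 ] F [ 0.3 -0.6 -0.5] gap 0.0726 grip 0.0
drawer_knob wrist 0.96 [347. 177.] [0.5938 0.0222 0.047 ]
lock_mouth wrist 0.68 [405. 293.] [ 0.6658 -0.0975  0.09  ]
cabinet_top wrist 0.86 [473. 216.] [ 0.72   -0.0013  0.09  ]
round_key wrist 0.48 [476. 213.] [ 0.7389 -0.0054  0.069 ]
drawer_knob scene 0.45 [241. 214.] [0.5962 0.0198 0.047 ]
lock_mouth scene 0.42 [192. 179.] [ 0.6763 -0.1023  0.09  ]
cabinet_top scene 0.87 [188. 215.] [7.239e-01 5.000e-04 9.000e-02]
key scene 0.85 [412. 273.] [0.3358 0.3398 0.069 ]
key scene 0.5 [379. 292.] [0.4265 0.3479 0.069 ]
round_key scene 0.67 [346. 293.] [0.4895 0.3208 0.069 ]
key_block scene 0.88 [358. 305.] [0.4522 0.3306 0.    ]
lock_mouth top 0.69 [301. 135.] [ 0.6683 -0.1035  0.09  ]
cabinet_top top 0.62 [261. 111.] [ 0.7313 -0.0038  0.09  ]
key top 0.57 [143. 284.] [0.3044 0.3048 0.069 ]
key top 0.48 [125. 234.] [0.4294 0.3487 0.069 ]
round_key top 0.51 [137. 213.] [0.482  0.3165 0.069 ]
key_block top 0.85 [138. 223.] [0.4573 0.3351 0.    ]
```

View pics/d2.png

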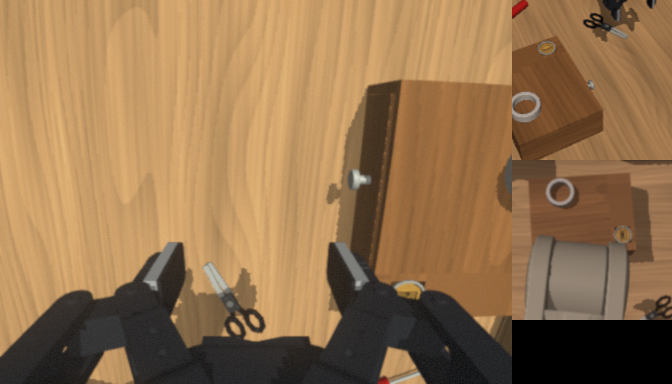

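Drawer looks shut (knob at (352,179)). I'll check it numerically against the unit's front edge, using the intensity steps along some rows.

```bash
python3 - <<'E'
from h import *
c=cam('wrist');g=cv2.cvtColor(c['pixels'],cv2.COLOR_RGB2GRAY).astype(int)
for r in(84,100,130,150,205,225): print(r,g[r,350:412:2].tolist())
for uv in((369,88),(402,81)):
    for z in(0,.02,.078,.09): print(uv,z,at(c,uv,z).round(4))
E
```

```text
84 [161, 168, 166, 165, 169, 167, 166, 156, 159, 169, 168, 155, 144, 129, 107, 96, 76, 65, 58, 58, 57, 52, 54, 50, 54, 56, 60, 83, 126, 130, 125]
100 [169, 165, 162, 169, 171, 163, 160, 131, 108, 98, 65, 58, 55, 56, 58, 58, 58, 56, 54, 56, 58, 56, 73, 76, 66, 55, 85, 121, 127, 127, 120]
130 [131, 107, 110, 110, 113, 107, 111, 106, 76, 59, 56, 56, 53, 53, 53, 52, 51, 53, 51, 54, 71, 74, 67, 54, 76, 123, 124, 126, 122, 120, 114]
150 [108, 108, 115, 111, 109, 111, 107, 70, 58, 55, 57, 56, 53, 52, 55, 50, 58, 49, 53, 71, 75, 58, 55, 89, 122, 126, 123, 123, 117, 116, 114]
205 [110, 108, 105, 102, 65, 57, 49, 55, 59, 57, 54, 51, 54, 51, 55, 64, 77, 64, 52, 94, 118, 118, 117, 121, 122, 120, 117, 113, 112, 112, 113]
225 [107, 104, 98, 63, 55, 54, 55, 56, 55, 55, 53, 54, 51, 59, 81, 72, 54, 65, 115, 119, 120, 121, 120, 120, 117, 114, 114, 113, 115, 115, 110]
(369, 88) 0 [0.6168 0.1222 0.    ]
(369, 88) 0.02 [0.61   0.1206 0.02  ]
(369, 88) 0.078 [0.59   0.1163 0.078 ]
(369, 88) 0.09 [0.5859 0.1153 0.09  ]
(402, 81) 0 [0.6553 0.1329 0.    ]
(402, 81) 0.02 [0.6463 0.1309 0.02  ]
(402, 81) 0.078 [0.6203 0.1248 0.078 ]
(402, 81) 0.09 [0.6149 0.1235 0.09  ]
```

The seam geometry puts the drawer within about 2 mm of shut, and it met a hard stop. Now to the key block.

jog_arm(
  increments=[
    [[0,0,0,-0.003,0,-0.0463,0],[0,0,0,0,0,-0.0463,0],[0,0,0,0,0,-0.0463,0],[0,0,0,0,0,-0.0463,0],[0,0,0,0,0,-0.0463,0],[0,0,0,0,0,-0.0463,0],[0,0,0,0,0,-0.0463,0],[0.098,0.147,0.018,0,0,0,0],[0.098,0.147,0.018,0,0,0,0],[0.098,0.147,0.018,0,0,0,0],[0.098,0.147,0.018,0,0,0,0],[0.098,0.147,0.018,0,0,0,0],[0.098,0.147,0.018,0,0,0,0],[0.098,0.147,0.018,0,0,0,0],[0,0,0,0,0,0,0],[0,0,0,0,0,0,0]],
  ],
)

```text
clock: 16.75
tcp_pos: [0.463, 0.3288, 0.1971]
orientation: [-0.003, 0.246, 0.969, 0.0]
wrist_force: [-0.4, 0.0, -0.4]
finger_gap: 0.0853
grip_force: 0.0
```

```bash
cat > ky.py <<'E'
from h import *
import sys
c=cam('wrist');save(c,sys.argv[1])
for n,z in(('key',.069),('key_tip',.03),('round_key',.069),('key_block',0)):
    for d in spotter.landmark_of(n,'wrist')[:3]: print(n,round(d['conf'],2),np.round(d['uv'],1),at(c,d['uv'],z).round(4))
for n,z in(('key_block',.036),('key',.086)):
  for d in spotter.cut_out(n,'wrist')[:2]:
    q=cv2.minAreaRect(np.argwhere(d['region'])[:,::-1].astype(np.float32));b=cv2.boxPoints(q)
    print(n,d['conf'],np.round(d['uv']),b.round(0).tolist(),[at(c,u,z)[:2].round(4).tolist() for u in b])
plan(.43,.347,.2,151.3)
E
python3 ky.py k1
```

```text
key 0.93 [251.2 144.8] [0.4259 0.3447 0.069 ]
key 0.58 [170.6  37.9] [0.315  0.3285 0.069 ]
key_tip 0.89 [178.9  96.6] [0.3531 0.3016 0.03  ]
key_tip 0.81 [251.9 139.3] [0.4252 0.3452 0.03  ]
round_key 0.95 [264.  212.9] [0.489  0.3242 0.069 ]
key_block 0.8 [257.6 165.4] [0.4571 0.3348 0.    ]
key_block 0.69 [251.5 136.3] [0.4246 0.3446 0.    ]
key_block 0.72 [257. 172.] [[224.0, 115.0], [271.0, 108.0], [288.0, 220.0], [241.0, 228.0]] [[0.3907, 0.3325], [0.4067, 0.3763], [0.5202, 0.338], [0.5033, 0.2891]]
key_block 0.32 [101. 376.] [[87.0, 371.0], [111.0, 371.0], [111.0, 383.0], [87.0, 383.0]] [[0.5889, -0.0014], [0.6034, 0.0299], [0.6213, 0.0157], [0.6066, -0.0165]]
key 0.89 [250. 142.] [[232.0, 154.0], [245.0, 125.0], [267.0, 135.0], [255.0, 164.0]] [[0.4233, 0.328], [0.4072, 0.349], [0.4232, 0.3619], [0.4399, 0.341]]
turn [ 0.     -0.002  -0.0001] rows 1.0 shift [ 0.1577  0.0046 -0.0084] rows 0.7899484405452795
clock 17.1 tcp [0.464  0.3271 0.1979] yaw 151.27 tilt -1.0 j [ 0.47  0.31 -0.04  1.22  0.01  0.97] F [ 0.2 -0.5  0.3] gap 0.0853 grip 0.0
```

View pics/k1.png

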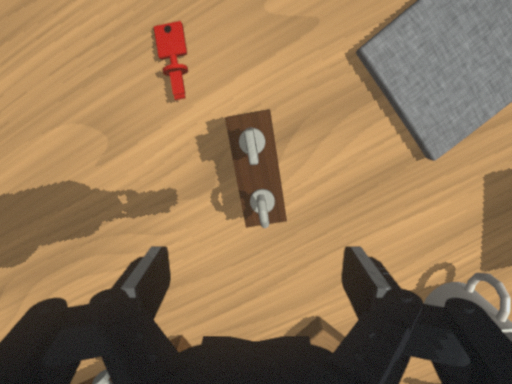

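Wrist view: rectangular key at (252,145) in the far-up slot, round key at (263,208), red look-alike at (172,50), block axis about 9° off vertical in the image. I'll take the rectangular key.

jog_arm(
  increments=[
    [[0,0,0,0,0,-0.0256,80],[0,0,0,0,0,-0.0256,80],[0.084,0.0075,0.05,0,0,0,80],[0.084,0.0075,0.05,0,0,0,80],[0,0,0.15,0,0,0,80],[0,0,0.15,0,0,0,80],[0,0,0.12,0,0,0,80],[0,0,0.072,0,0,0,80],[0,0,0,0,0,0,80],[0,0,0,0,0,0,80]],
  ],
)

```text
clock: 18.1
tcp_pos: [0.4247, 0.3456, 0.0503]
orientation: [-0.003, 0.169, 0.986, 0.001]
wrist_force: [-1.1, 0.3, 0.3]
finger_gap: 0.0584
grip_force: 0.0
```

```bash
python3 - <<'E'
from h import *
plan(.4257,.3447,.05,160.5)
c=cam('wrist')
for n in('key','round_key'):
    for d in spotter.landmark_of(n,'wrist')[:2]: print(n,d['conf'],np.round(d['uv'],1),at(c,d['uv'],.069).round(4))
    for d in spotter.cut_out(n,'wrist')[:2]: ys,xs=np.nonzero(d['region']);print(xs.min(),xs.max(),ys.min(),ys.max(),cv2.minAreaRect(np.c_[xs,ys].astype(np.float32)))
st=env.get_state();Rt=rot(st['orientation'])
print('grasp pt at',proj(c,st['tcp_pos']-.019*Rt[:,2]))
E
```

```text
turn [ 0.0002 -0.0021  0.0002] rows 1.0 shift [-0.005  -0.0022  0.0011] rows 0.028055171488626334
clock 18.1 tcp [0.4247 0.3456 0.0503] yaw 160.54 tilt -1.0 j [ 0.53  0.39 -0.32  0.87  0.01  0.87] F [-1.1  0.3  0.3] gap 0.0584 grip 0.0
key 0.89 [138.9  35.9] [0.3156 0.3371 0.069 ]
key 0.58 [253.2 272.3] [0.4257 0.3443 0.069 ]
231 276 221 321 ((248.41348266601562, 269.56939697265625), (45.095611572265625, 99.01148986816406), 11.46953010559082)
111 164 9 146 ((137.5, 77.5), (137.0, 53.0), 90.0)
235 275 317 340 ((254.8080291748047, 328.8522033691406), (22.81053352355957, 40.312625885009766), 86.98721313476562)
grasp pt at [257.05848161 271.83949448]
```

jog_arm(
  increments=[
    [[0,0,0,0,0,0,255],[0,0,0,0,0,0,255],[0,0,0,0,0,0,255],[0,0,0,0,0,0,255],[0,0,0,0,0,0,255],[0,0,0,0,0,0,255],[0,0,0,0,0,0,255]],
  ],
  force=70,
)

```text
clock: 19.05
tcp_pos: [0.4245, 0.3461, 0.05]
orientation: [-0.003, 0.169, 0.986, 0.001]
wrist_force: [-0.1, -0.3, 2.8]
finger_gap: 0.0076
grip_force: 68.2
```

jog_arm(
  increments=[
    [[0,0,-0.06,0,0,0,255],[0,0,-0.08,0,0,0,255],[0,0,-0.12,0,0,0,255],[0,0,-0.14,0,0,0,255],[0,0,-0.1,0,0,0,255],[0,0,0,0,0,0,255]],
  ],
)

```text
clock: 19.65
tcp_pos: [0.427, 0.3468, 0.1785]
orientation: [-0.001, 0.169, 0.986, 0.003]
wrist_force: [0.3, 0.9, -0.5]
finger_gap: 0.0066
grip_force: 68.2
```

```bash
cat > held.py <<'E'
from h import *
plan(.676,-.105,.17,183)
s=env.get_state();Rt=rot(s['orientation']);p=np.array(s['tcp_pos'])
cs={k:cam(k) for k in('wrist','scene','top')}
for k,c in cs.items():
    for n,off in(('key',-.019),('key_tip',.042)):
        for d in spotter.landmark_of(n,k)[:2]: print(k,n,round(d['conf'],2),np.round(d['uv'],1),'expected',proj(c,p+Rt[:,2]*off).round(1))
    for d in spotter.landmark_of('lock_mouth',k)[:2]: print(k,'lock',round(d['conf'],2),np.round(d['uv'],1),at(c,d['uv'],.09).round(4))
    for d in spotter.landmark_of('round_key',k)[:1]: print(k,'round',round(d['conf'],2),np.round(d['uv'],1),at(c,d['uv'],.069).round(4))
E
python3 held.py
```

```text
turn [ 0.0019 -0.0004 -0.1245] rows 3.0 shift [-0.9001 -1.8567  0.0339] rows 10.318184315985725
clock 19.65 tcp [0.427  0.3468 0.1785] yaw 160.6 tilt -1.0 j [ 0.53  0.28 -0.13  1.16  0.01  0.87] F [ 0.3  0.9 -0.5] gap 0.0066 grip 68.16294550895691
wrist key 0.9 [183.3  61.1] expected [255.1 270.2]
wrist key 0.67 [255.4 271.9] expected [255.1 270.2]
wrist key_tip 0.94 [252.7 222.7] expected [255.1 221.3]
wrist key_tip 0.92 [181.  126.3] expected [255.1 221.3]
wrist round 0.72 [254.1 221.5] [0.4525 0.3374 0.069 ]
scene key 0.8 [414.9 274.9] expected [391.9 258.2]
scene key 0.67 [388.1 261.7] expected [391.9 258.2]
scene key_tip 0.69 [387.2 274.4] expected [385.2 275. ]
scene key_tip 0.6 [383.  272.7] expected [385.2 275. ]
scene lock 0.45 [190.8 177.3] [ 0.6759 -0.1096  0.09  ]
scene round 0.7 [346.6 290.8] [0.4864 0.3171 0.069 ]
top key 0.57 [143.5 280.9] expected [108.  237.6]
top key 0.49 [111.7 237.8] expected [108.  237.6]
top key_tip 0.53 [115.6 236.5] expected [116.9 236.4]
top key_tip 0.49 [149.4 261.2] expected [116.9 236.4]
top lock 0.59 [300.7 136. ] [ 0.6655 -0.1021  0.09  ]
top round 0.41 [136.1 215.4] [0.4768 0.3196 0.069 ]
```

jog_arm(
  increments=[
    [[0,0,0,0.002,0,-0.0415,255],[0,0,0,0,0,-0.0415,255],[0,0,0,0,0,-0.0415,255],[-0.09,-0.1556,0,0,0,0,255],[-0.09,-0.1556,0,0,0,0,255],[-0.09,-0.1556,0,0,0,0,255],[-0.09,-0.1556,0,0,0,0,255],[-0.09,-0.1556,0,0,0,0,255],[-0.09,-0.1556,0,0,0,0,255],[-0.09,-0.1556,0,0,0,0,255],[-0.09,-0.1556,0,0,0,0,255],[-0.09,-0.1556,0,0,0,0,255],[-0.09,-0.1556,0,0,0,0,255],[-0.09,-0.1556,0,0,0,0,255],[-0.09,-0.1556,0,0,0,0,255],[0,0,0,0,0,0,255],[0,0,0,0,0,0,255],[0,0,0,0,0,0,255]],
  ],
)

```text
clock: 22.2
tcp_pos: [0.7187, -0.1055, 0.1739]
orientation: [-0.004, -0.026, 1.0, -0.001]
wrist_force: [-0.4, -0.2, -0.1]
finger_gap: 0.0071
grip_force: 68.4
```

```bash
cat > lk.py <<'E'
from h import *
import sys
s=env.get_state();Rt=rot(s['orientation']);p=np.array(s['tcp_pos'])
c=cam('wrist');save(c,sys.argv[1])
L=[]
for d in spotter.landmark_of('lock_mouth','wrist')[:2]: print('lock',round(d['conf'],2),np.round(d['uv'],1),at(c,d['uv'],.09).round(4))
for n,off in(('key',-.019),('key_tip',.042)):
    for d in spotter.landmark_of(n,'wrist')[:2]: print(n,round(d['conf'],2),np.round(d['uv'],1),'exp',proj(c,p+Rt[:,2]*off).round(1),at(c,d['uv'],(p+Rt[:,2]*off)[2]).round(4))
for d in spotter.cut_out('lock_mouth','wrist')[:1]:
    m=d['region'];ys,xs=np.nonzero(m);print('reg',xs.min(),xs.max(),ys.min(),ys.max())
h=cv2.cvtColor(c['pixels'],cv2.COLOR_RGB2HSV);m=(h[...,0]>16)&(h[...,0]<30)&(h[...,1]>120)&(h[...,2]>110)
n,lab,st,ce=cv2.connectedComponentsWithStats(m.astype(np.uint8))
for i in np.argsort(-st[1:,4])[:4]+1: print('brass?',st[i],ce[i].round(1),at(c,ce[i],.09).round(4))
plan(.67,-.104,.17,183)
E
python3 lk.py l1
```

```text
lock 0.56 [265.8 136. ] [ 0.6662 -0.1006  0.09  ]
key 0.61 [253.9 273.8] exp [255.1 270. ] [ 0.7208 -0.106   0.1929]
key_tip 0.92 [254.9 226.8] exp [255.2 221.2] [ 0.7223 -0.1056  0.132 ]
reg 239 288 112 162
brass? [ 238  112   50   51 1878] [263.  136.9] [ 0.6669 -0.1026  0.09  ]
brass? [373   0  36  15 139] [392.3   7.4] [ 0.5724 -0.0185  0.09  ]
brass? [38 25 40  7 99] [57.4 28.1] [ 0.5963 -0.2535  0.09  ]
brass? [420   1  21  19  94] [431.1  10.8] [0.5718 0.0098 0.09  ]
turn [-0.001  -0.0022  0.0005] rows 1.0 shift [0.1954 0.0147 0.0195] rows 0.9843592217702273
clock 22.45 tcp [ 0.719  -0.1051  0.1749] yaw -176.91 tilt -1.0 j [-0.25  0.65  0.44  1.37 -0.01 -0.31] F [ 0.3  0.2 -0.5] gap 0.0073 grip 68.40722322463989
```

View pics/l1.png

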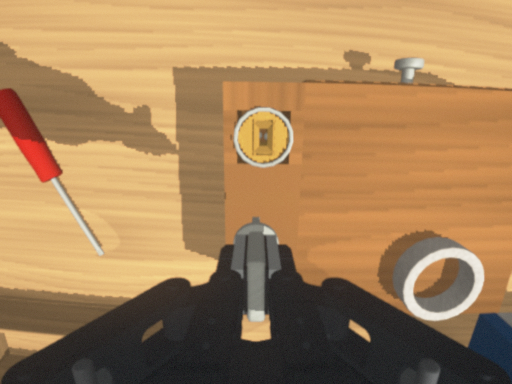

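Wrist view: lock at (264,137) with its slot vertical in the image, aligned with the held key (tip near (255,220)). I'll position the key above the mouth.

jog_arm(
  increments=[
    [[0.052,0.006,0,-0.001,-0.0022,0,255],[0.052,0.006,0,0,0,0,255],[0.052,0.006,0,0,0,0,255],[0.052,0.006,0,0,0,0,255],[0,0,0.065,0,0,0,255],[0,0,0.065,0,0,0,255],[0,0,0,0,0,0,255],[0,0,0,0,0,0,255]],
  ],
)

```text
clock: 23.25
tcp_pos: [0.6667, -0.1026, 0.1421]
orientation: [-0.001, -0.027, 1.0, 0.0]
wrist_force: [0.4, 0.2, -0.3]
finger_gap: 0.0073
grip_force: 68.4
```

```bash
cat > l2.py <<'E'
from h import *
cs={k:cam(k) for k in('wrist','scene','top')}
s=env.get_state();Rt=rot(s['orientation']);p=np.array(s['tcp_pos']);tip=p+Rt[:,2]*.042
print('tip z',tip[2])
for k,c in cs.items():
    print(k,'exp tip',proj(c,tip).round(1),'exp mouth under tip',proj(c,[tip[0],tip[1],.09]).round(1))
    for n in('lock_mouth','key_tip'):
        for d in spotter.landmark_of(n,k)[:1]: print('  ',n,round(d['conf'],2),np.round(d['uv'],1),at(c,d['uv'],.09 if n[0]=='l' else tip[2]).round(4))
    h=cv2.cvtColor(c['pixels'],cv2.COLOR_RGB2HSV);u=proj(c,[.667,-.102,.09]).astype(int);w=60 if k=='wrist' else 20
    m=np.zeros(h.shape[:2],bool);m[u[1]-w:u[1]+w,u[0]-w:u[0]+w]=1
    m&=(h[...,0]>16)&(h[...,0]<30)&(h[...,1]>120)&(h[...,2]>90);ys,xs=np.nonzero(m)
    if len(xs): print('   brass',xs.min(),xs.max(),ys.min(),ys.max(),len(xs))
w=cs['wrist']['pixels'][180:380,170:340];a=cv2.resize(w,(510,600));
sv=lambda k,u:cv2.resize(cs[k]['pixels'][u[1]-25:u[1]+25,u[0]-25:u[0]+25],(280,280),interpolation=cv2.INTER_CUBIC)
b=np.vstack([sv(k,proj(cs[k],[.667,-.102,.1]).astype(int)) for k in('scene','top')]);g=np.zeros((600,790,3),np.uint8);g[:,:510]=a;g[:560,510:]=b
save({'pixels':g},'l2')
plan(.667,-.102,.12,183)
E
python3 l2.py
```

```text
tip z 0.10093166075097361
wrist exp tip [254.3 223. ] exp mouth under tip [254.4 217. ]
   lock_mouth 0.96 [255.9 213.4] [ 0.6649 -0.1022  0.09  ]
   brass 195 281 156 275 1539
scene exp tip [194.5 175. ] exp mouth under tip [194.9 178. ]
   lock_mouth 0.68 [194.1 179. ] [ 0.6705 -0.1007  0.09  ]
   key_tip 0.58 [385.1 271.9] [0.4033 0.3265 0.1009]
   brass 187 201 173 182 96
top exp tip [301.6 134.3] exp mouth under tip [301.1 135.2]
turn [ 0.0001 -0.0001  0.    ] rows 1.0 shift [-0.0001  0.0046  0.0879] rows 0.440109302700697
clock 23.7 tcp [ 0.667  -0.1032  0.142 ] yaw -177.0 tilt -1.0 j [-0.27  0.54  0.18  1.21  0.   -0.32] F [-0.3  0.1 -0.6] gap 0.007 grip 68.40357542037964
```

View pics/l2.png

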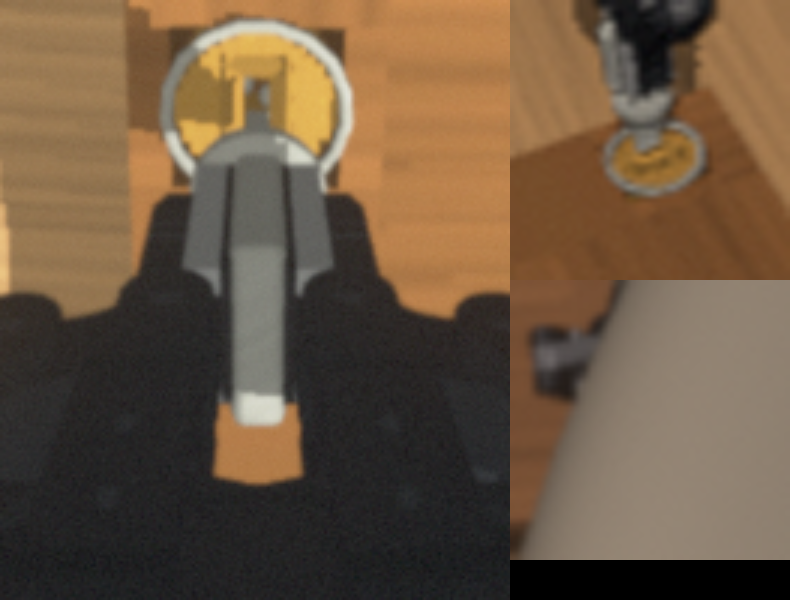

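The crop shows the blade centred on the slot sideways (both at crop column 258). The slot centre is about 1.5 mm further along tool +x. I'll correct that and start inserting.

jog_arm(
  increments=[
    [[0.006,0,0.01,0,0,0,255],[0,0,0.01,0,0,0,255],[0,0,0.012,0,0,0,255],[0,0,0.012,0,0,0,255],[0,0,0.012,0,0,0,255],[0,0,0.012,0,0,0,255],[0,0,0,0,0,0,255]],
  ],
)

```text
clock: 24.4
tcp_pos: [0.6652, -0.1032, 0.1242]
orientation: [-0.001, -0.026, 1.0, 0.0]
wrist_force: [0.3, 0.4, -1.5]
finger_gap: 0.0074
grip_force: 68.4
```

Tip is about 8 mm in with no side load. I'll go on past the pins with small twists and a firmer grip.

jog_arm(
  increments=[
    [[0,0,0.01,0,0,0.012,255],[0,0,0.01,0,0,-0.024,255],[0,0,0.01,0,0,0.024,255],[0,0,0.01,0,0,-0.024,255],[0,0,0.01,0,0,0.024,255],[0,0,0,0,0,-0.012,255]],
  ],
  force=110,
)

```text
clock: 25.0
tcp_pos: [0.6657, -0.1036, 0.1144]
orientation: [0.0, -0.026, 1.0, -0.0]
wrist_force: [-3.0, -0.3, 8.2]
finger_gap: 0.0067
grip_force: 109.1
```

jog_arm(
  increments=[
    [[0,0,0.01,0,0,0.012,255],[0,0,0.01,0,0,-0.024,255],[0,0,0.01,0,0,0.024,255],[0,0,0.005,0,0,-0.024,255],[0,0,0.005,0,0,0.024,255],[0,0,0,0,0,-0.012,255]],
  ],
)

```text
clock: 25.6
tcp_pos: [0.6656, -0.1033, 0.1041]
orientation: [0.0, -0.026, 1.0, -0.0]
wrist_force: [-3.5, 0.5, 7.2]
finger_gap: 0.007
grip_force: 109.1
```

jog_arm(
  increments=[
    [[0,0,0.008,0,0,0.012,255],[0,0,0.006,0,0,-0.024,255],[0,0,0.004,0,0,0.012,255],[0,0,0,0,0,0,255]],
  ],
)

```text
clock: 26.0
tcp_pos: [0.6657, -0.1033, 0.1038]
orientation: [0.002, -0.026, 1.0, -0.001]
wrist_force: [-10.2, 2.6, 26.0]
finger_gap: 0.0065
grip_force: 112.2
```

Home: depth 28 mm with a firm 26 N stop. I'll relax the push a little, then turn clockwise.

jog_arm(
  increments=[
    [[0,0,-0.006,0,0,0,255],[0,0,0,0,0,0.04,255],[0,0,0,0,0,0.04,255],[0,0,0,0,0,0.04,255],[0,0,0,0,0,0.04,255],[0,0,0,0,0,0.04,255],[0,0,0,0,0,0,255]],
  ],
)

```text
clock: 26.7
tcp_pos: [0.6658, -0.1023, 0.1039]
orientation: [0.001, 0.285, 0.959, 0.001]
wrist_force: [-7.2, 4.0, 20.1]
finger_gap: 0.0067
grip_force: 110.9
```

```bash
python3 -c "
from h import *
plan(.6657,-.1033,.1038,85);print(env.get_state()['ft_torque'])"
```

```text
turn [9.000e-04 2.000e-04 3.439e-01] rows 8.0 shift [-0.004  -0.0001  0.0004] rows 0.020299960631875627
clock 26.7 tcp [ 0.6658 -0.1023  0.1039] yaw 146.9 tilt -1.0 j [-0.27  0.56  0.11  1.12  0.    0.31] F [-7.2  4.  20.1] gap 0.0067 grip 110.86895227432251
[0.9298994  1.60658346 0.02306708]
```

jog_arm(
  increments=[
    [[0,0,0,0,0,0.04,255],[0,0,0,0,0,0.04,255],[0,0,0,0,0,0.04,255],[0,0,0,0,0,0.04,255],[0,0,0,0,0,0.04,255],[0,0,0,0,0,0.04,255],[0,0,0,0,0,0.04,255],[0,0,0,0,0,0.03,255],[0,0,0,0,0,0.02,255],[0,0,0,0,0,0,255],[0,0,0,0,0,0,255]],
  ],
)

```text
clock: 27.8
tcp_pos: [0.6676, -0.1015, 0.104]
orientation: [0.001, 0.721, 0.693, 0.003]
wrist_force: [-1.5, 6.5, 17.0]
finger_gap: 0.0065
grip_force: 110.3
```

```bash
python3 - <<'E'
from h import *
plan(.6657,-.1033,.1038,85);print(env.get_state()['ft_torque'])
c=cam('wrist');t=cam('scene')
for n,z in(('drawer_knob',.047),('key',.123),('round_key',.069)):
    for k,cc in(('wrist',c),('scene',t)):
        for d in spotter.landmark_of(n,k)[:2]: print(n,k,round(d['conf'],2),np.round(d['uv']),at(cc,d['uv'],z).round(4))
g=np.hstack([cv2.resize(c['pixels'][180:340,170:340],(425,400)),cv2.resize(t['pixels'][120:280,150:300],(375,400))]);save({'pixels':g},'f')
E
```

```text
turn [ 0.002  -0.0008  0.015 ] rows 1.0 shift [-0.0077 -0.0071  0.0006] rows 0.05232544828501994
clock 27.8 tcp [ 0.6676 -0.1015  0.104 ] yaw 87.7 tilt -1.0 j [-0.27  0.56  0.11  1.12  0.    1.34] F [-1.5  6.5 17. ] gap 0.0065 grip 110.34223794937134
[1.43492048 0.54944102 0.0348754 ]
drawer_knob wrist 0.67 [133.  29.] [0.5981 0.0217 0.047 ]
drawer_knob scene 0.63 [241. 214.] [0.5978 0.0198 0.047 ]
key wrist 0.79 [254. 272.] [ 0.6667 -0.1022  0.123 ]
key scene 0.67 [412. 276.] [0.3718 0.3654 0.123 ]
round_key scene 0.59 [346. 295.] [0.4915 0.3247 0.069 ]
```

View pics/f.png

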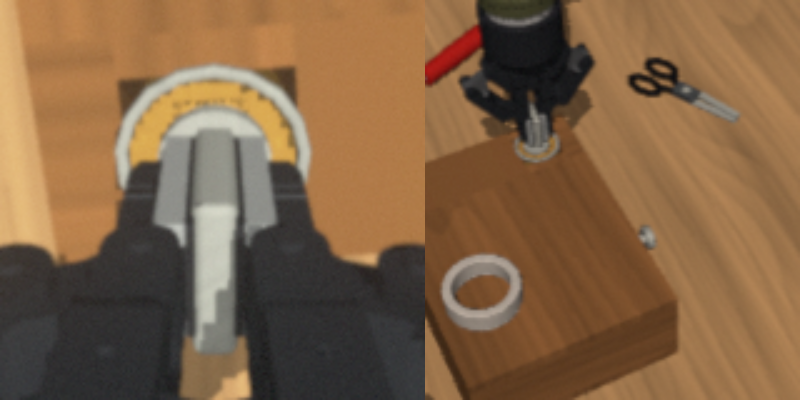

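The disc sits flush on the plug, the key is upright, the drawer is shut and the hand has turned about 95°. I'll turn a little more to cover the play, then hand in.

jog_arm(
  increments=[
    [[0,0,0,0,0,0.013,255],[0,0,0,0,0,0,255],[0,0,0,0,0,0,255],[0,0,0,0,0,0,255]],
  ],
)

```text
clock: 28.6
tcp_pos: [0.6676, -0.1015, 0.1039]
orientation: [0.001, 0.735, 0.678, 0.003]
wrist_force: [-2.4, 5.8, 17.7]
finger_gap: 0.0068
grip_force: 110.3
```

```bash
python3 - <<'E'
from h import *
plan(.6657,-.1033,.1038,85);print(env.get_state()['ft_torque'])
print(ticket.hand_in())
E
```

```text
turn [ 0.0019 -0.0008  0.0021] rows 1.0 shift [-0.0077 -0.0071  0.0005] rows 0.05242721463341184
clock 28.6 tcp [ 0.6676 -0.1015  0.1039] yaw 85.37 tilt -1.0 j [-0.27  0.56  0.11  1.12  0.    1.38] F [-2.4  5.8 17.7] gap 0.0068 grip 110.34911513328552
[1.42597271 0.55483312 0.1240605 ]
the job is handed in; nothing more can be done
None
```

I handed the job in at 28.6 s, with no verdict returned: the scissors are in the shut drawer, and the rectangular-bowed key is fully home and held about a quarter turn clockwise (hand turned roughly 98°).

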